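Close the sauce well with interlocking covers

TASK

Close the sauce well: take the yellow and the red cover from the sloping draining rack and fit them into the opening on the turntable, yellow at the end with the yellow dot and red at the red dot, so that their tabs interlock and both lie fully home, flush with the rim, and let go of them. The turntable has been left slightly askew on its square base plate, so try small turns by feel until each cover drops in. Leave the bottle, the shaker and the white tub standing where they are.

Things in the scene. Friction and masses are not known exactly. Their poses are not given: they have to be found in the camera images.
- base_centre (a point): Point on the turntable's axis, level with the well's rim, 40 mm above the counter. Axes: those of the square dark base plate (230 x 230 x 6 mm), z up; they do NOT turn with the turntable. The locked turntable (disc, 210 mm diameter) carries a white block 88 (x) by 182 (y) mm, centred here but turned about z by an unreported angle, up to 0.20 rad either way from these axes.
- well_floor (a point): Middle of the well's flat floor, 18 mm below the rim; axes as base_centre. Opening in the block's own (turned) axes: x -32 to 32, y -63 to 63 mm. Each end wall has a T notch centred at x = +10: 18 wide for |y| 63 to 67, then 30 wide for 67 to 79. Yellow dot on the rim at the -y end, red at +y. Fits have 2 mm play per side.
- well_seats (a point): Same point and axes as base_centre. In the block's turned axes the seated yellow cover's centre is at y = -31 mm, the red one's at y = +31, both x = 0, with the covers' x and y axes along the block's and the rib centres 14 mm above the rim.
- yellow_grip (a point): Yellow cover: middle of its grip rib, 14 mm above the flat top, 32 above the underside. Axes: z out of the top, y along the row in the well, x across; on the rack x points up the slope. Rib 12 (x) by 26 (y) by 28 mm high on the middle of a plate 60 x 60 x 18 thick. About 110 g (varies). Starts in either of the rack's two places.
- yellow_plate (a point): Centre of the yellow cover's underside, axes as yellow_grip. At both its +y and -y edges sits a T-shaped jigsaw tab as thick as the plate, centred at x = +10: neck 14 wide for |y| 30 to 38 mm, head 26 wide for 38 to 46. Seated, the -y tab lies in the block's notch, the +y tab in the red cover's.
- red_grip (a point): Red cover: middle of its grip rib, 14 mm above the flat top, 32 above the underside. Axes, plate and rib as the yellow cover: x across and up the slope on the rack, y along the row, z out of the top; rib 12 (x) by 26 (y) by 28 high; plate 60 x 60 x 18. About 110 g (varies).
- red_plate (a point): Centre of the red cover's underside, axes as red_grip. At its +y edge one T tab like the yellow cover's (goes into the block's notch at the red dot). In its -y edge a through notch centred at x = +10: 18 wide for y -30 to -26 mm, 30 wide for -26 to -14; seated, it encloses the yellow cover's +y tab.
- rack_face (a point): Fixed aluminium rack: middle of its flat face (92 x 230 mm), 62 mm above the counter; axes: z up, y along the rack, x level. The face slopes 0.47 rad (27 degrees), low on the -x side, which looks across towards the well. The covers lie flat on it at y = -53 and +53, against a lip 11 mm high along the low edge; their normals lean 27 degrees to -x.
- bottle_mid (a point): Bystander: amber bottle, 54 mm diameter, 150 mm high; point at half height on its axis, z along it.
- shaker_mid (a point): Bystander: steel shaker, 52 mm diameter, 112 mm high; point near half height (55 mm up) on its axis.
- tub_mid (a point): Bystander: small white tub, 66 mm across the rim, 45 mm high; point at half height on its axis.
Not all that is in view belongs to the job. There is more than one size of the part that bears yellow_grip; the job needs the smaller. There is more than one size of the part that bears red_grip; the job needs the smaller.

How it is judged (in metres and radians):
On the way, in this order (a step that is already met when the one before it is completed fails the run):
1. one of the covers lies flush in its place in the well (((z of yellow_grip in the frame of base_centre between 0.011 and 0.0165 m and y of yellow_grip in the frame of base_centre between -0.038 and -0.024 m and x of yellow_grip in the frame of base_centre between -0.012 and 0.012 m and angle between yellow_grip's own z axis and vertical below 0.06 rad) or (z of red_grip in the frame of base_centre between 0.011 and 0.0165 m and y of red_grip in the frame of base_centre between 0.024 and 0.038 m and x of red_grip in the frame of base_centre between -0.012 and 0.012 m and angle between red_grip's own z axis and vertical below 0.06 rad))), for 0.2 s.
2. both covers lie flush in the well (z of yellow_grip in the frame of base_centre between 0.011 and 0.0165 m and y of yellow_grip in the frame of base_centre between -0.038 and -0.024 m and x of yellow_grip in the frame of base_centre between -0.012 and 0.012 m and angle between each of yellow_grip, red_grip's own z axis and vertical below 0.06 rad and z of red_grip in the frame of base_centre between 0.011 and 0.0165 m and y of red_grip in the frame of base_centre between 0.024 and 0.038 m and x of red_grip in the frame of base_centre between -0.012 and 0.012 m), for 0.2 s.
At the end, for the whole second after the job is handed in: Both covers lie released and at rest in the well, yellow at its yellow dot, red at its red dot: flush (rib centre 11 to 16.5 mm above the rim), level within 0.06 rad, each centre 31 mm from the axis along the base plate's y within 7 mm and within 12 mm of its centre line in x (all of step 2 and linear speed of each of yellow, red below 0.01 m/s); the robot touches nothing.
It fails at once if the bottle is shifted more than 20 mm or tipped (distance of bottle_mid from where it was at the start of the episode above 0.02 m or angle between bottle_mid's own z axis and vertical above 0.4 rad).
It fails at once if the shaker is shifted more than 20 mm or tipped (distance of shaker_mid from where it was at the start of the episode above 0.02 m or angle between shaker_mid's own z axis and vertical above 0.4 rad).
It fails at once if the tub is shifted more than 20 mm or tipped (distance of tub_mid from where it was at the start of the episode above 0.02 m or angle between tub_mid's own z axis and vertical above 0.4 rad).
It also fails if it takes over 70 s, if anything falls off the work surface, if the arm or the gripper's body presses on something with over 40 N, if the wrist force passes 120 N, or if a joint passes its speed limit or range.

ROBOT

A 6-joint arm with a two-finger parallel gripper is mounted at the origin on the work surface. World frame = base frame: x ahead of the robot, y to its left, z up, the work surface at z = 0. Lengths are in m, angles in degrees, forces in N, time in s.
With the tool pointing down it reaches from about 0.4 to 0.825 m from the base axis. Payload 7 kg.
Tool frame: the origin (TCP) lies between the finger pads; the fingertips stand ctrl.tip_extent ahead of it and the grasp point (between the pads) lies 2 mm behind it (ctrl.tip_extent is the distance from the TCP to the fingertips, in m); z points along the fingers, y is the direction in which the jaws open and shut (so a half turn about z gives the same grasp; the last joint's range is limited). The gripper opens to 88 mm and grips with 3 to 60 N. Pads are 19 mm wide; open, the fingers measure 130 mm over their backs; the gripper's body (78 mm by 193 mm) begins 47 mm behind the grasp point.
Start: joints at [88.757, 20.546, 0.682, 0, -70.136, -16.507], TCP at [0.206, 0.643, 0.213] pointing down, gripper open.
Joint ranges: [-176.03, 176.03], [-82.01, 121.73], [-58.28, 71.71], [-173.87, 95.51], [-174.79, -0.11], [-173.66, 173.66]. Speed limits (degrees/s): [136.94, 136.94, 172.46, 180, 180, 180].

INTERFACE

Orientations are given as [roll, pitch, yaw] about the fixed x, y, z axes, in that order (R = Rz(yaw) Ry(pitch) Rx(roll)).
In Python, from plant import ctrl gives the robot as it stands.
- The arm moves only by the shell command python3 -m handwheel 'ROWS' [OPENING]. ROWS is JSON, a list of rows, each a list of 6 numbers: the shift along the tool's x, y, z in m, then the turn, a rotation vector about the tool's x, y, z in rad. In form: [[dx, dy, dz, ax, ay, az], ...]. A call has 1 to 8 rows; each row is the pose to reach, as a shift and turn from the pose commanded when the call began, along the tool's axes at that moment; what a row does not reach only later rows make up. A row lasts 1/8 s, in which the tool goes at most 62.5 mm and 10.7 degrees, less where a joint would pass 70% of its speed; a pose out of reach is approached as far as the arm can. A call with a gripper value outside its range is refused whole. OPENING is the closure, from -1 (fully open) to 1 (shut), so that 0 is half open, set as the call begins (- or left out, the last holds). The fingers move at their own pace and stop on an object; the grip force is fixed at half the most. Time passes only in rows, so rows that repeat a pose let the fingers close. It gives the time, the measured TCP pose, the force and the opening at its end, in the units of the state.
- ctrl.get_obs(): the state, without advancing time (a new reading comes with each control period).
- ctrl.snapshot(name): name is "side" or "top"; returns a dict with "img" (420x560x3 uint8, blue, green, red), "fx", "fy", "cx", "cy" (pixels), "R" (3x3) and "t" (3): a world point X has camera coordinates R X + t. Camera axes: x right, y down, z forward; pixel columns grow to the right and rows downward; lengths in m; the calibration is good to about 2 mm. A picture is of the moment at which its call begins. There is no depth.
- ctrl.close_job(): hands the job in, once; it reports no verdict.
The state is a dict: "clock": time; "joint_pos": joint angles; "qvel": joint speeds; "tau": joint torques, N m; "tool_pos": TCP position; "orientation": TCP orientation; "force": force on the tool from outside, world axes, zero at the start; "moment": the same for the moment, N m; "opening": finger opening in m.
Only numpy, scipy, OpenCV 4.12 (cv2) and the standard library are available. Lean on these libraries where they do the work, as an engineer would, in place of code of your own. Each camera call takes 0.05 s, during which the arm holds its last target.

## Working session

There is one attempt and no reset: what is moved stays moved. The work goes in short steps, Python scripts to look and compute and a shell command to move; the robot and the scene stay as the last step left them, time stands still between calls to the robot, and variables do not carry over. Pictures are saved under pics/ and viewed, and the job is handed in when it is done.

```bash
ls; mkdir -p pics
python3 - <<'E'
from plant import ctrl
import cv2,numpy as np
o=ctrl.get_obs();print(o, ctrl.tip_extent)
for n in("side","top"):
    s=ctrl.snapshot(n);cv2.imwrite(f"pics/{n}0.png",s["img"])
    print(n,s["fx"],s["fy"],s["cx"],s["cy"],np.array(s["R"]).round(4).tolist(),np.array(s["t"]).round(4).tolist())
E
```

```text
pics
{'clock': 0.0, 'joint_pos': array([ 8.87550536e+01,  2.05917951e+01,  6.32524247e-01, -2.00225207e-02,
       -7.01356211e+01, -1.65069681e+01]), 'qvel': array([-0.0535337 , -0.0241414 , -0.00032301,  0.07083189,  0.00314401,
       -0.07364394]), 'tau': array([-1.27164363e-03, -5.82710016e+01,  2.93047893e+01,  6.99743852e+00,
        6.81135280e-03, -1.60322097e-04]), 'tool_pos': array([0.20567596, 0.64235253, 0.21180946]), 'orientation': array([ 1.79903671e+02, -8.91792921e-03, -1.77587262e+01]), 'force': array([-0.37018735, -0.81695645, -0.1269839 ]), 'moment': array([-0.00313039,  0.03750611, -0.004887  ]), 'opening': 0.08767722934737825} 0.017
side 474.15100322113454 474.15100322113454 269.2617918665578 217.17215795978592 [[0.8445, -0.5356, 0.0043], [-0.3446, -0.5494, -0.7612], [0.4101, 0.6413, -0.6485]] [-0.4448, 0.2884, 0.7247]
top 467.3762558251996 467.3762558251996 284.0428379124478 207.50629758151572 [[0.0105, -0.9996, -0.0245], [-0.9965, -0.0084, -0.0828], [0.0826, 0.0253, -0.9963]] [0.0535, 0.5628, 1.217]
```

View pics/side0.png

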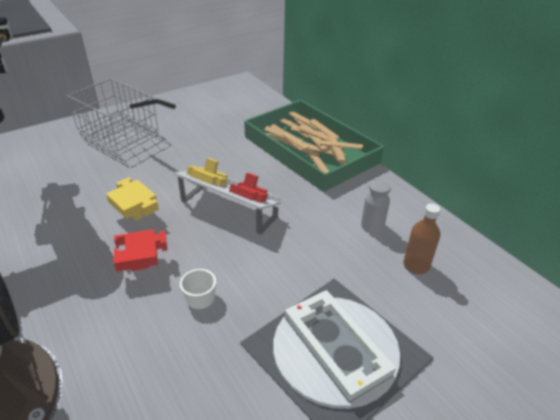

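View pics/top0.png

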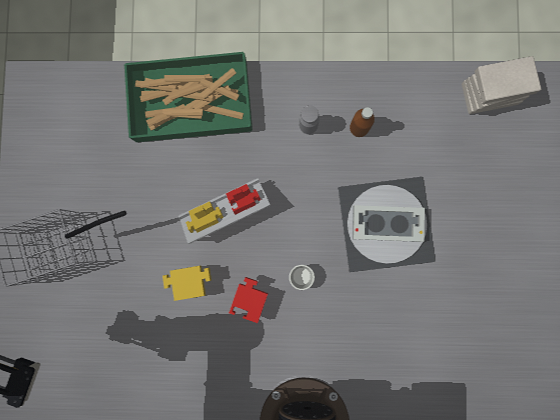

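Run:
```python
import cv2,numpy as np
t=cv2.imread("pics/top0.png");s=cv2.imread("pics/side0.png")
cv2.imwrite("pics/z1.png",cv2.resize(t[165:255,165:300],None,fx=5.8,fy=5.8,interpolation=cv2.INTER_CUBIC))
cv2.imwrite("pics/z2.png",cv2.resize(t[170:275,330:440],None,fx=5.6,fy=5.6,interpolation=cv2.INTER_CUBIC))
cv2.imwrite("pics/z3.png",cv2.resize(s[150:235,165:290],None,fx=6,fy=6,interpolation=cv2.INTER_CUBIC))
cv2.imwrite("pics/z4.png",cv2.resize(s[275:415,240:435],None,fx=4,fy=4,interpolation=cv2.INTER_CUBIC))
```

```text
(no output)
```

View pics/z1.png

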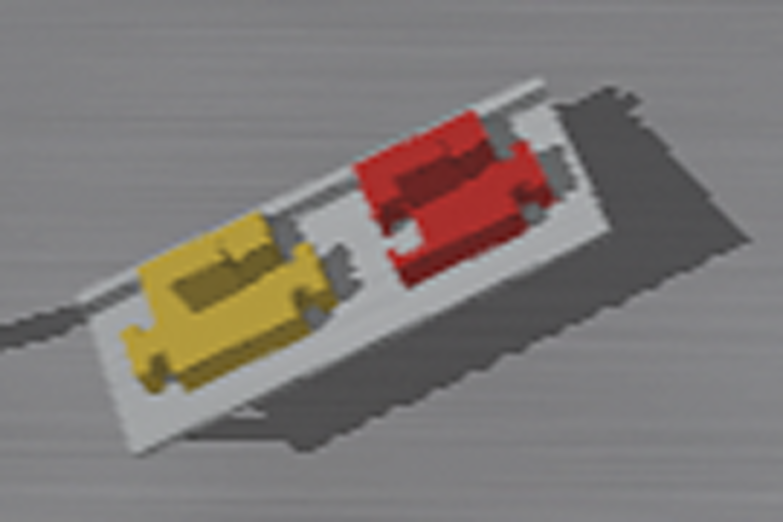

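View pics/z2.png

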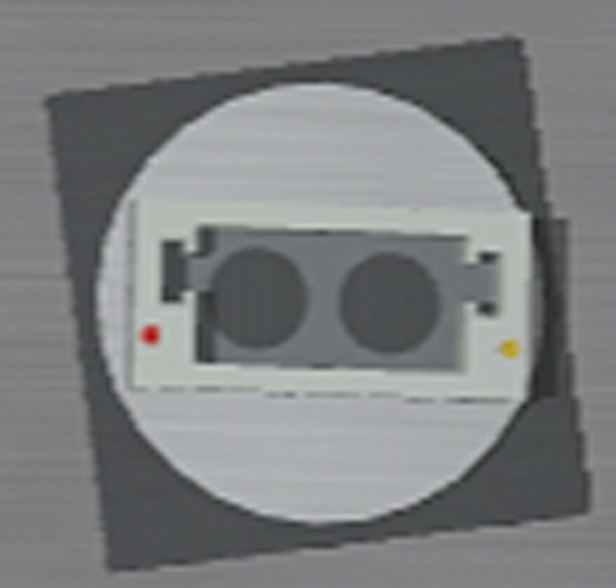

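View pics/z3.png

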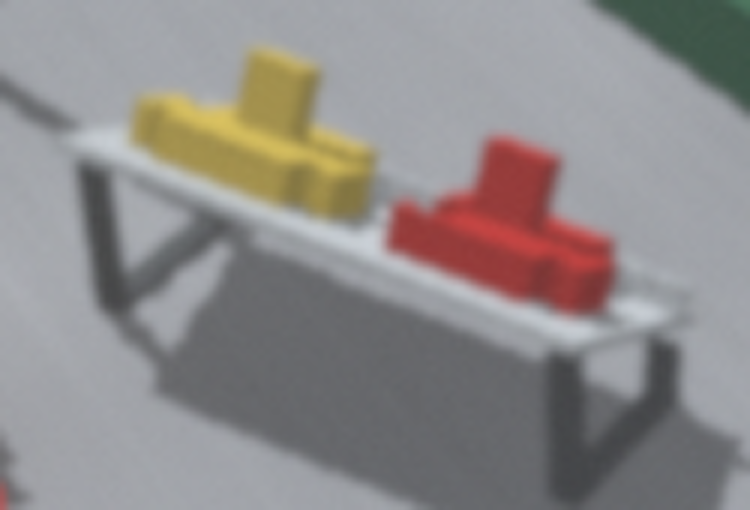

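View pics/z4.png

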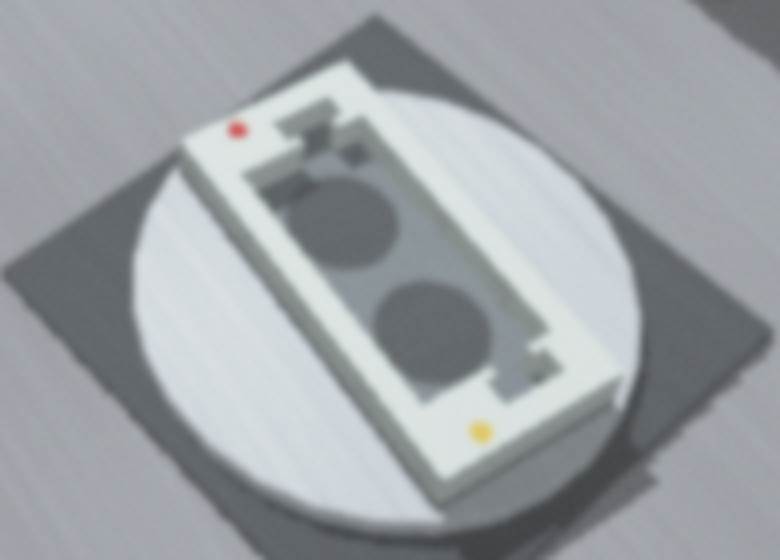

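```bash
cat > h.py <<'E'
import cv2,numpy as np
from plant import ctrl
C={}
def cam(n):
    if n not in C:
        C[n]=ctrl.snapshot(n)
    return C[n]
def ray(s,p):
    d=np.array([(p[0]-s["cx"])/s["fx"],(p[1]-s["cy"])/s["fy"],1.]);R=np.array(s["R"]);return -R.T@np.array(s["t"]),R.T@d
def onz(s,p,z):
    o,d=ray(s,p);return o+d*(z-o[2])/d[2]
def onplane(s,p,q,n):
    o,d=ray(s,p);return o+d*(n@(q-o))/(n@d)
def proj(s,X):
    c=np.array(s["R"])@X+np.array(s["t"]);return np.array([s["fx"]*c[0]/c[2]+s["cx"],s["fy"]*c[1]/c[2]+s["cy"]])
E
python3 - <<'E'
from h import *
t=cam("top");s=cam("side")
np.save("cams.npy",{"top":t,"side":s},allow_pickle=True)
def Z(p,k,o):return np.array(p,float)/k+np.array(o)-(.5-.5/k)
# top plate corners (z2)
print("base plate corners top")
P=np.array([onz(t,Z(p,5.6,(330,170)),.006) for p in [(45,100),(521,38),(590,510),(108,571)]])
print(P.round(4),P.mean(0), [np.degrees(np.arctan2(*(P[a]-P[b])[[1,0]])) for a,b in ((0,1),(3,2),(0,3),(1,2))],[np.linalg.norm(P[a]-P[b]) for a,b in ((0,1),(3,2),(0,3),(1,2))])
S=np.array([onz(s,Z(p,4,(240,275)),.006) for p in [(5,272),(376,15),(773,335)]]);print("side",S.round(4),(S[0]+S[2])/2)
print("block top (outer rim corners)")
P=np.array([onz(t,Z(p,5.6,(330,170)),.04) for p in [(133,200),(532,212),(527,402),(130,388)]])
print(P.round(4),P.mean(0), [np.degrees(np.arctan2(*(P[a]-P[b])[[1,0]])) for a,b in ((0,1),(3,2),(0,3),(1,2))],[np.linalg.norm(P[a]-P[b]) for a,b in ((0,1),(3,2),(0,3),(1,2))])
P=np.array([onz(s,Z(p,4,(240,275)),.04) for p in [(183,138),(348,62),(622,378),(442,482)]])
print("side",P.round(4),P.mean(0),[np.degrees(np.arctan2(*(P[a]-P[b])[[1,0]])) for a,b in ((0,3),(1,2),(1,0),(2,3))],[np.linalg.norm(P[a]-P[b]) for a,b in ((0,3),(1,2),(1,0),(2,3))])
print("dots")
for im,n in((t,"top"),(s,"side")):
    g=im["img"].astype(int);B,G,R=g[...,0],g[...,1],g[...,2]
    box=(335,435,175,270) if n=="top" else (245,425,280,410)
    m=np.zeros(B.shape,bool);m[box[2]:box[3],box[0]:box[1]]=1
    r=m&(R-G>40)&(R-B>40);y=m&(R-B>40)&(abs(R-G)<40)
    c=[]
    for k in(r,y):
        v,u=np.nonzero(k);w=(R-B)[k].astype(float);c.append(onz(im,(np.average(u,weights=w),np.average(v,weights=w)),.04))
    print(n,np.round(c,4),np.degrees(np.arctan2(*(c[0]-c[1])[[1,0]])))
print("rack hi edge");
P=np.array([onz(t,Z(p,5.8,(165,165)),.0828) for p in [(137,455),(608,230)]]);print(P,np.linalg.norm(P[0]-P[1]),np.degrees(np.arctan2(*(P[1]-P[0])[[1,0]])))
E
```

```text
base plate corners top
[[ 0.6193 -0.0846  0.006 ]
 [ 0.6509 -0.3126  0.006 ]
 [ 0.4259 -0.3418  0.006 ]
 [ 0.3946 -0.1146  0.006 ]] [ 0.52268821 -0.21341609  0.006     ] [np.float64(97.90943801146237), np.float64(97.84361306428087), np.float64(7.611992696307912), np.float64(7.411620846389175)] [np.float64(0.23016086355994034), np.float64(0.22936615216405287), np.float64(0.22662603106090837), np.float64(0.2268950514210709)]
side [[ 0.3942 -0.1189  0.006 ]
 [ 0.6189 -0.0874  0.006 ]
 [ 0.6476 -0.3148  0.006 ]] [ 0.52087135 -0.21682907  0.006     ]
block top (outer rim corners)
[[ 0.5683 -0.1226  0.04  ]
 [ 0.5642 -0.3073  0.04  ]
 [ 0.4761 -0.3038  0.04  ]
 [ 0.4807 -0.121   0.04  ]] [ 0.5223273  -0.21366335  0.04      ] [np.float64(88.74285675311988), np.float64(88.55654169221165), np.float64(-1.007175475166609), np.float64(-2.3055573852455593)] [np.float64(0.18478203194612736), np.float64(0.18278798049911854), np.float64(0.08755017532301643), np.float64(0.0881584915986265)]
side [[ 0.4822 -0.1218  0.04  ]
 [ 0.5688 -0.1257  0.04  ]
 [ 0.5606 -0.3084  0.04  ]
 [ 0.4742 -0.3047  0.04  ]] [ 0.52145974 -0.21514635  0.04      ] [np.float64(87.50417364530766), np.float64(87.4441157432398), np.float64(-2.5590356963464482), np.float64(-2.5117591391926037)] [np.float64(0.18301233913486023), np.float64(0.18294086930482642), np.float64(0.08667346480029972), np.float64(0.08648165532806332)]
dots
top [[ 0.5054 -0.1305  0.04  ]
 [ 0.5004 -0.2964  0.04  ]] 88.26741981132044
side [[ 0.5047 -0.1302  0.04  ]
 [ 0.4997 -0.2939  0.04  ]] 88.25186327113138
rack hi edge
[[0.46531445 0.29854391 0.0828    ]
 [0.56538724 0.09451028 0.0828    ]] 0.2272537838976276 -63.87334039904974
```

Run:
```python
from h import *
D=np.load("cams.npy",allow_pickle=True).item();t,s=D["top"],D["side"]
def Z(p,k,o):return np.array(p,float)/k+np.array(o)-(.5-.5/k)
th=np.radians(-153.9);c,si=np.cos(.47),np.sin(.47)
X=np.array([np.cos(th)*c,np.sin(th)*c,si]);Y=np.array([-np.sin(th),np.cos(th),0]);N=np.cross(X,Y)
Cc=np.array([.552,.2145,.062]);print(X,Y,N)
print("cams",ray(t,(0,0))[0],ray(s,(0,0))[0])
def loc(im,p,h):
    q=onplane(im,p,Cc+h*N,N)-Cc;return np.array([q@X,q@Y])*1e3
f1=lambda p,h:loc(t,Z(p,5.8,(165,165)),h).round(1)
f3=lambda p,h:loc(s,Z(p,6,(165,150)),h).round(1)
print("rack hi edge side:",f3((570,345),0),f3((68,138),0))
print("rack hi edge top:",f1((608,230),0),f1((137,455),0))
print("yellow plate top corners LL,LR",f1((138,268),.018),f1((262,212),.018))
print("yellow hi edge top",f1((182,375),.018), f1((300,320),.018))
print("red plate LL,LR",f1((355,165),.018),f1((474,110),.018)," hi left",f1((400,262),.018))
print("side view: yellow hi-edge top corners",f3((155,115),.018),f3((300,168),.018))
print("side red hi edge",f3((395,207),.018),f3((545,262),.018))
print("side rib top yellow",f3((248,52),.046),f3((317,70),.046)," red",f3((485,142),.046),f3((558,160),.046))
for y in(-53,53):
  for nm,im,o,k in(("z1",t,(165,165),5.8),("z3",s,(165,150),6)):
    for x in(-13,):
      print(y,nm,[ ((proj(im,Cc+(x+dx)*1e-3*X+(y+dy)*1e-3*Y+.046*N)-np.array(o)+.5)*k).round().tolist() for dx in(-6,6) for dy in(-13,13)])
```

```text
[-0.80065291 -0.39223581  0.45288629] [ 0.43993917 -0.89802758  0.        ] [0.40670437 0.19924242 0.89156829]
cams [0.45977827 0.02748928 1.26037288] [ 0.17782226 -0.54453825  0.69141509]
rack hi edge side: [ 50.8 114.1] [  40.5 -112.7]
rack hi edge top: [ 45.7 113.6] [  45.8 -113.6]
yellow plate top corners LL,LR [-31.8 -82.7] [-30.3 -22.1]
yellow hi edge top [ 30.2 -79.8] [ 30.8 -23.4]
red plate LL,LR [-31.6  24.1] [-30.8  82.5]  hi left [26.  26.2]
side view: yellow hi-edge top corners [ 32.4 -82.4] [ 29.2 -18.4]
side red hi edge [32.4 25.4] [29.5 86.7]
side rib top yellow [  5.7 -66. ] [ -5.  -41.8]  red [10.4 42.5] [-2.  66.2]
-53 z1 [[156.0, 244.0], [210.0, 218.0], [163.0, 265.0], [218.0, 239.0]]
-53 z3 [[286.0, 50.0], [342.0, 70.0], [268.0, 51.0], [324.0, 72.0]]
53 z1 [[377.0, 139.0], [431.0, 113.0], [385.0, 159.0], [440.0, 133.0]]
53 z3 [[521.0, 135.0], [581.0, 157.0], [504.0, 137.0], [565.0, 159.0]]
```

Run:
```python
import cv2
t=cv2.imread("pics/top0.png");s=cv2.imread("pics/side0.png")
cv2.imwrite("pics/z5.png",cv2.resize(t[178:240,180:270],None,fx=8,fy=8,interpolation=cv2.INTER_CUBIC))
cv2.imwrite("pics/z6.png",cv2.resize(s[155:208,182:274],None,fx=8,fy=8,interpolation=cv2.INTER_CUBIC))
```

```text
(no output)
```

View pics/z5.png

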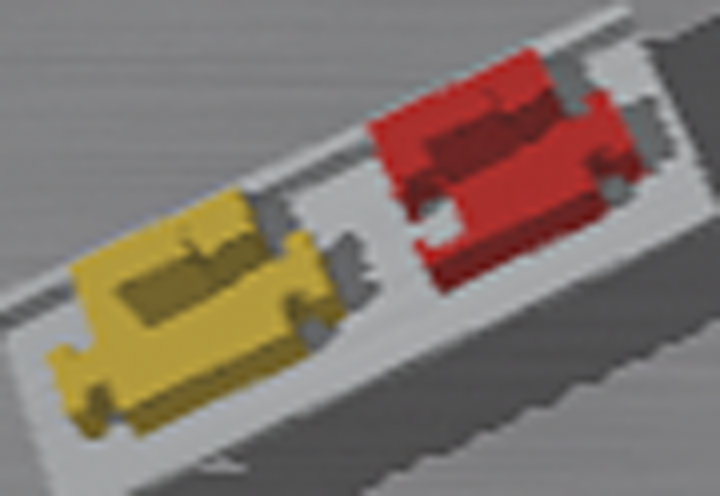

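View pics/z6.png

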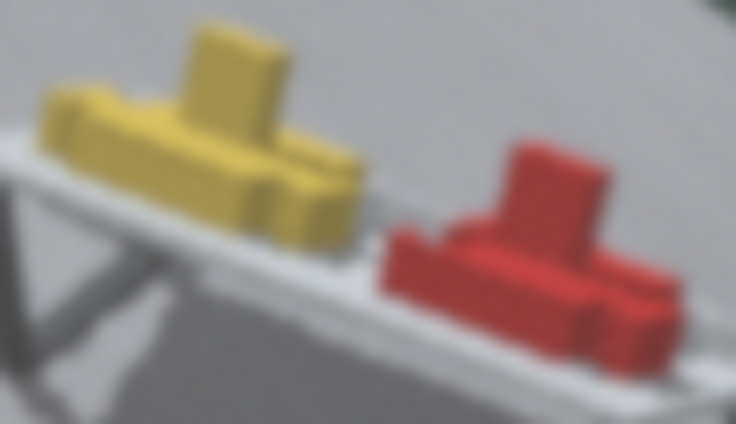

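```bash
cat >> h.py <<'E'
from scipy.spatial.transform import Rotation as Ro
th=np.radians(-153.9);c_,s_=np.cos(.47),np.sin(.47)
RX=np.array([np.cos(th)*c_,np.sin(th)*c_,s_]);RY=np.array([-np.sin(th),np.cos(th),0]);RN=np.cross(RX,RY)
RC=np.array([.552,.2145,.062])
RG=np.column_stack([RX,-RY,-RN])
def rack(x,y,h):return RC+x*RX+y*RY+h*RN
WC=np.array([.522,-.2145,.04]);WY=-1.85
def well(x,y,h,yaw=WY):
    a=np.radians(yaw);return WC+np.array([x*np.cos(a)-y*np.sin(a),x*np.sin(a)+y*np.cos(a),h])
def down(yaw):return Ro.from_euler("xyz",[180,0,yaw],degrees=True).as_matrix()
def to(p,R,hint=None):
    o=ctrl.get_obs();R0=Ro.from_euler("xyz",o["orientation"],degrees=True).as_matrix()
    d=R0.T@(np.array(p)-o["tool_pos"]);r=Ro.from_matrix(R0.T@R).as_rotvec()
    print("from",o["tool_pos"].round(4),o["orientation"].round(2),"F",o["force"].round(1),"row",d.round(4).tolist(),r.round(4).tolist(),"rows needed",np.linalg.norm(d)/.0625,np.degrees(np.linalg.norm(r))/10.7)
E
python3 - <<'E'
from h import *
to(rack(-.0005,-.0525,.038),RG); to(rack(-.0005,-.0525,.14),RG);print(rack(-.0005,-.0525,.14),rack(-.0005,-.0525,.038))
to(rack(-.0005,-.0525,.14)+[0,0,.05],RG)
E
python3 -m handwheel '[[0,0,-0.06,0,0,0],[0,0,-0.12,0,0,0]]' -1
```

```text
from [0.2057 0.6426 0.2122] [ 1.7994e+02 -1.0000e-02 -1.7750e+01] F [ 0.2  0.  -0.2] row [0.4367, 0.2519, 0.1168] [-0.5556, 0.2226, 2.3221] rows needed 8.279524116184875 12.840949836183514
from [0.2057 0.6426 0.2122] [ 1.7994e+02 -1.0000e-02 -1.7750e+01] F [ 0.2  0.  -0.2] row [0.47, 0.22, 0.0259] [-0.5556, 0.2226, 2.3221] rows needed 8.312956011879301 12.840949836183514
[0.58624213 0.2897365  0.18659312] [0.54475829 0.26941378 0.09565315]
from [0.2057 0.6426 0.2122] [ 1.7994e+02 -1.0000e-02 -1.7750e+01] F [ 0.2  0.  -0.2] row [0.47, 0.22, -0.0241] [-0.5556, 0.2226, 2.3221] rows needed 8.312012847724784 12.840949836183514
clock: 0.45
tool_pos: [0.2058, 0.6424, 0.3335]
orientation: [179.9, -0.0, -17.7]
force: [0.7, 2.5, 1.1]
opening: 0.0879
```

```bash
python3 -m handwheel '[[0.47,0.22,0.09,-0.556,0.223,2.322],[0.47,0.22,0.09,-0.556,0.223,2.322],[0.47,0.22,0.09,-0.556,0.223,2.322],[0.47,0.22,0.09,-0.556,0.223,2.322],[0.47,0.22,0.09,-0.556,0.223,2.322],[0.47,0.22,0.09,-0.556,0.223,2.322],[0.47,0.22,0.09,-0.556,0.223,2.322],[0.47,0.22,0.09,-0.556,0.223,2.322]]'
python3 - <<'E'
from h import *
to(rack(-.0005,-.0525,.14),RG);print(ctrl.get_obs()["joint_pos"].round(1))
E
```

```text
clock: 1.45
tool_pos: [0.5682, 0.3067, 0.2468]
orientation: [171.1, -17.6, -100.8]
force: [-0.1, 1.5, 0.0]
opening: 0.0879
from [0.5682 0.3067 0.2468] [ 171.11  -17.63 -100.79] F [-0.1  1.5  0. ] row [-0.0056, -0.0301, 0.0574] [-0.2066, 0.0832, 0.8645] rows needed 1.0416375310751327 4.780497824814139
[ 46.7  29.2  15.    1.7 -95.4 -59. ]
```

```bash
python3 -m handwheel '[[-0.0056,-0.0301,0.0574,-0.2066,0.0832,0.8645],[-0.0056,-0.0301,0.0574,-0.2066,0.0832,0.8645],[-0.0056,-0.0301,0.0574,-0.2066,0.0832,0.8645],[-0.0056,-0.0301,0.0574,-0.2066,0.0832,0.8645],[-0.0056,-0.0301,0.0574,-0.2066,0.0832,0.8645],[-0.0056,-0.0301,0.0574,-0.2066,0.0832,0.8645]]'
python3 - <<'E'
from h import *
to(rack(-.0005,-.0525,.04),RG);print(ctrl.get_obs()["joint_pos"].round(1))
E
```

```text
clock: 2.2
tool_pos: [0.5856, 0.2906, 0.1864]
orientation: [179.9, -26.9, -153.6]
force: [-0.1, -0.0, 0.2]
opening: 0.0876
from [0.5856 0.2906 0.1864] [ 179.89  -26.94 -153.57] F [-0.1 -0.   0.2] row [-0.0001, -0.001, 0.0997] [-0.0007, -0.0001, 0.0052] rows needed 1.595310723779707 0.02817342752629952
[  39.6   37.6   22.5   -6.2 -101.2 -103. ]
```

```bash
python3 -m handwheel '[[0,-0.001,0.05,0,0,0.005],[0,-0.001,0.08,0,0,0.005],[0,-0.001,0.095,0,0,0.005],[0,-0.001,0.1,0,0,0.005],[0,-0.001,0.1,0,0,0.005]]'
python3 - <<'E'
from h import *
to(rack(-.0005,-.0525,.038),RG)
for n in("side","top"):
    s=ctrl.snapshot(n);cv2.imwrite(f"pics/{n}1.png",s["img"])
i=cv2.imread("pics/side1.png");cv2.imwrite("pics/z7.png",cv2.resize(i[120:245,150:300],None,fx=5,fy=4.8,interpolation=cv2.INTER_CUBIC))
E
```

```text
clock: 2.82
tool_pos: [0.5457, 0.2707, 0.0986]
orientation: [-180.0, -26.8, -153.8]
force: [0.6, -0.1, 0.4]
opening: 0.0875
from [0.5457 0.2707 0.0986] [-179.96  -26.81 -153.8 ] F [ 0.6 -0.1  0.4] row [-0.0001, -0.0008, 0.0033] [-0.0015, 0.002, 0.0016] rows needed 0.05369800914809031 0.016093260125412883
```

View pics/z7.png

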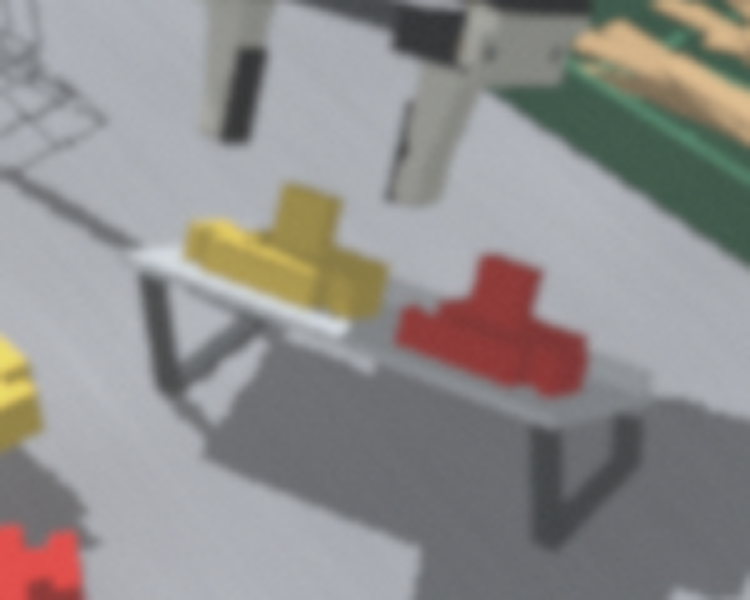

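Run:
```python
from h import *
s=cam("side");i=s["img"].copy()
o=ctrl.get_obs();R0=Ro.from_euler("xyz",o["orientation"],degrees=True).as_matrix();print(o["tool_pos"],o["clock"],o["opening"])
for q in ([0,0,0],[0,.044,.017],[0,-.044,.017]):
    p=proj(s,o["tool_pos"]+R0@np.array(q));print(p);cv2.circle(i,tuple(int(round(v)) for v in p),1,(255,0,255),-1)
cv2.imwrite("pics/z8.png",cv2.resize(i[90:245,140:310],None,fx=4,fy=3.8,interpolation=cv2.INTER_CUBIC))
```

```text
[0.54583624 0.27072086 0.09876052] 2.975 0.08777568065137961
[211.70285663 161.77916142]
[194.63109616 163.26676814]
[226.19896907 175.06881382]
```

View pics/z8.png

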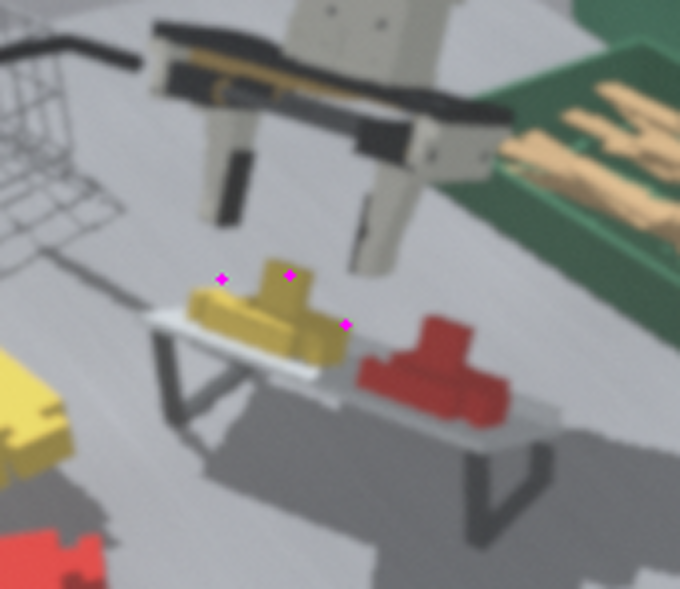

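View pics/top1.png

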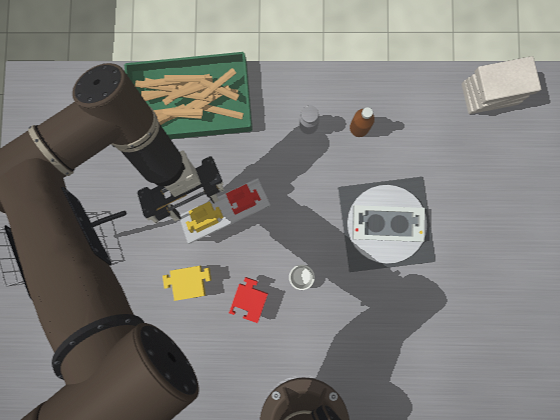

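Run:
```python
from h import *
o=ctrl.get_obs();R0=Ro.from_euler("xyz",o["orientation"],degrees=True).as_matrix();print(o["tool_pos"],o["clock"],o["joint_pos"].round(2))
for n,(a,b,c,d),k in(("top",(140,260,110,260),5),("side",(90,245,140,310),3.8)):
    s=cam(n);i=s["img"].copy();i=cv2.resize(i[a:b,c:d],None,fx=k,fy=k,interpolation=cv2.INTER_CUBIC)
    for q in ([0,0,0],[0,.044,.017],[0,-.044,.017],[0,0,-.05]):
        p=(proj(s,o["tool_pos"]+R0@np.array(q))-[c,a]+.5)*k;print(n,p.round());cv2.circle(i,tuple(int(round(v)) for v in p),3,(255,0,255),-1)
    cv2.imwrite(f"pics/z9{n}.png",i)
```

```text
[0.54583624 0.27072086 0.09876052] 2.975 [  40.39   36.81    9.44   -6.33  -88.72 -102.61]
top [446. 357.]
top [380. 410.]
top [537. 335.]
top [407. 308.]
side [274. 275.]
side [209. 280.]
side [329. 325.]
side [292. 192.]
```

View pics/z9top.png

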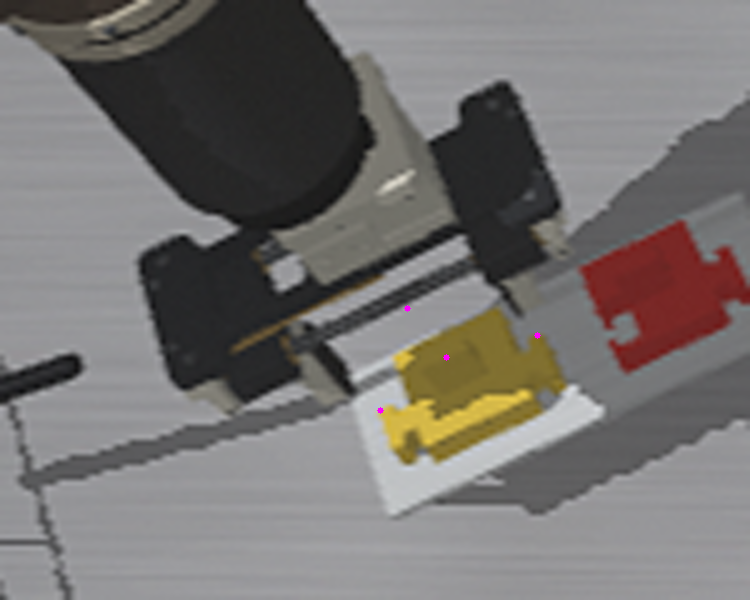

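View pics/z9side.png

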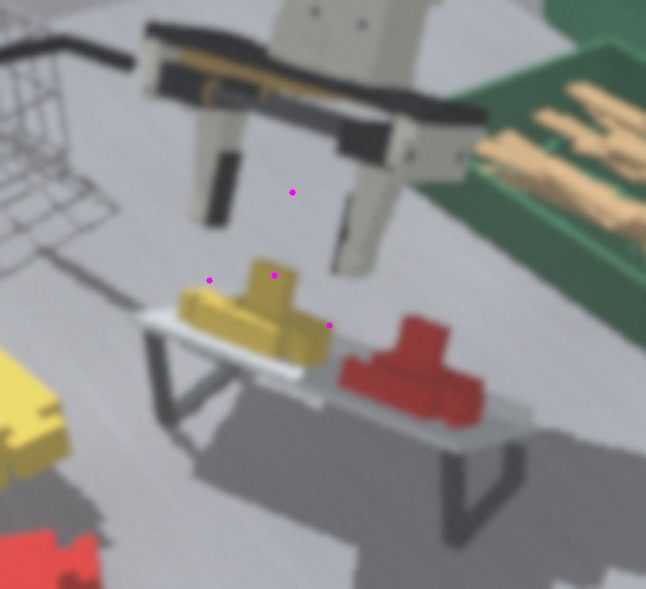

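Run:
```python
from h import *
D=np.load("cams.npy",allow_pickle=True).item();t,s=D["top"],D["side"]
o=ctrl.get_obs();R0=Ro.from_euler("xyz",o["orientation"],degrees=True).as_matrix()
def tri(a,b):
    (o1,d1),(o2,d2)=ray(t,a),ray(s,b)
    k=np.linalg.lstsq(np.column_stack([d1,-d2]),o2-o1,rcond=None)[0];p,q=o1+k[0]*d1,o2+k[1]*d2
    return (p+q)/2,np.linalg.norm(p-q)
for a,b in(((352,390),(215,226)),((518,312),(335,272))):
    p,e=tri(np.array(a)/5+[110,140]-.5,np.array(b)/3.8+[140,90]-.5)
    print(p.round(4),e.round(4),"in tool frame",(R0.T@(p-o["tool_pos"])).round(4))
```

```text
[0.5286 0.313  0.1153] 0.0017 in tool frame [ 0.0045  0.0456 -0.0166]
[0.5668 0.2323 0.115 ] 0.0008 in tool frame [ 0.0055 -0.0437 -0.0157]
```

```bash
python3 -m handwheel '[[0,0,0.003,0,0,0],[0,0,0.006,0,0,0],[0,0,0.008,0,0,0],[0,0,0.008,0,0,0]]'
python3 - <<'E'
from h import *
to(rack(-.0005,-.0525,.038),RG)
s=cam("side");i=s["img"];cv2.imwrite("pics/z10.png",cv2.resize(i[120:245,150:300],None,fx=5,fy=4.8,interpolation=cv2.INTER_CUBIC))
E
```

```text
clock: 3.58
tool_pos: [0.5416, 0.2686, 0.0906]
orientation: [-179.9, -26.9, -153.9]
force: [-0.1, -0.9, 0.2]
opening: 0.0877
from [0.5416 0.2686 0.0906] [-179.94  -26.92 -153.88] F [-0.1 -0.9  0.2] row [-0.0005, -0.0006, -0.006] [-0.0012, 0.0002, 0.0004] rows needed 0.09623523063482815 0.007008984349780175
```

View pics/z10.png

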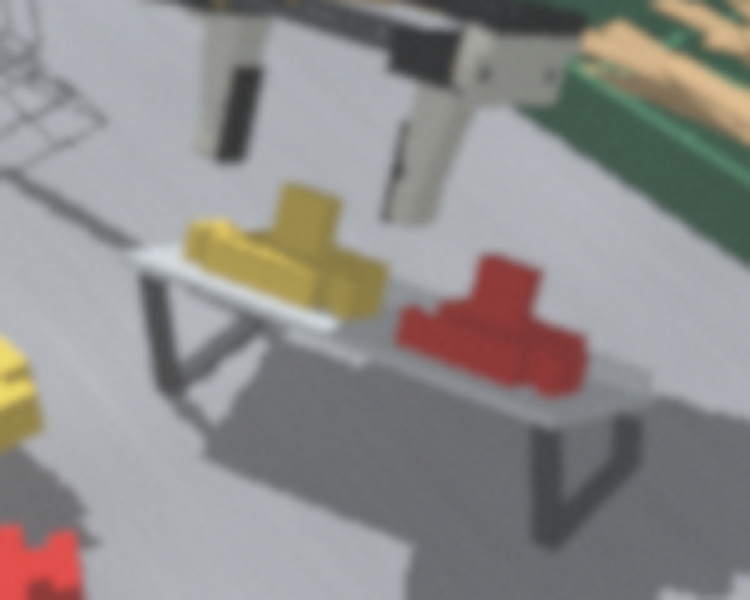

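```bash
python3 -m handwheel '[[0,0,0.008,0,0,0],[0,0,0.014,0,0,0],[0,0,0.018,0,0,0],[0,0,0.020,0,0,0],[0,0,0.020,0,0,0]]'
cat > look.py <<'E'
import sys
from h import *
D=np.load("cams.npy",allow_pickle=True).item()
# look.py out top a b c d side a b c d
out=sys.argv[1]
v=[float(x) for x in sys.argv[2:]]
ims=[]
for n,q in (("top",v[:4]),("side",v[4:8])):
    if len(q)<4: continue
    a,b,c,d=map(int,q);i=ctrl.snapshot(n)["img"];cv2.imwrite(f"pics/{out}_{n}_full.png",i)
    i=i[a:b,c:d];k=min(390/(d-c),590/(b-a));i=cv2.resize(i,None,fx=k,fy=k,interpolation=cv2.INTER_CUBIC);ims.append(i);print(n,"scale",k)
H=max(i.shape[0] for i in ims);ims=[cv2.copyMakeBorder(i,0,H-i.shape[0],0,8,cv2.BORDER_CONSTANT) for i in ims]
cv2.imwrite(f"pics/{out}.png",np.hstack(ims));print(np.hstack(ims).shape)
E
python3 look.py a1 150 250 150 270 130 230 180 280
```

```text
clock: 4.25
tool_pos: [0.5337, 0.2647, 0.0729]
orientation: [-179.9, -26.9, -153.9]
force: [0.4, -0.5, 0.4]
opening: 0.0876
top scale 3.25
side scale 3.9
(390, 796, 3)
```

View pics/a1.png

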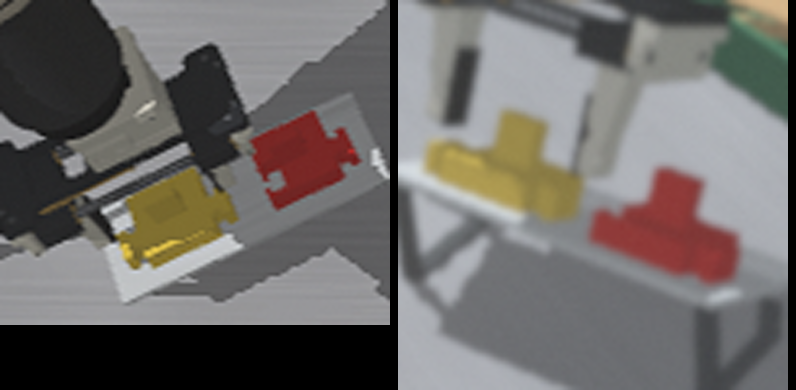

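```bash
python3 -m handwheel '[[0,0,0.003,0,0,0],[0,0,0.006,0,0,0],[0,0,0.006,0,0,0]]'
python3 look.py a2 150 250 150 270 130 230 180 280
```

```text
clock: 4.72
tool_pos: [0.531, 0.2633, 0.0673]
orientation: [-179.9, -26.9, -153.9]
force: [0.2, -0.1, -0.1]
opening: 0.0878
top scale 3.25
side scale 3.9
(390, 796, 3)
```

View pics/a2.png

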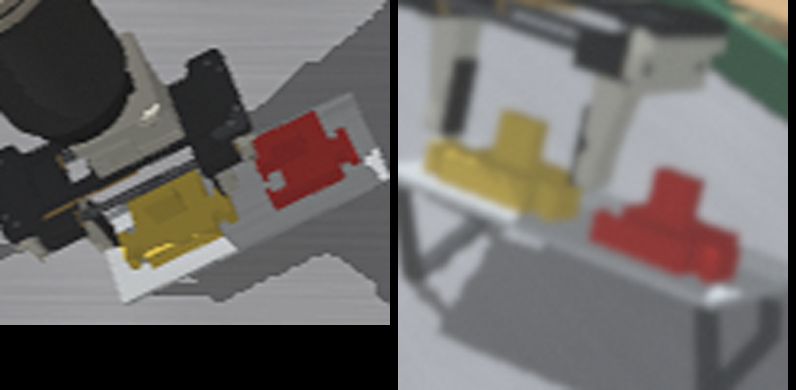

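Run:
```python
from h import *
D=np.load("cams.npy",allow_pickle=True).item()
o=ctrl.get_obs();R0=Ro.from_euler("xyz",o["orientation"],degrees=True).as_matrix()
ims=[]
for n,(a,b,c,d) in(("top",(170,240,170,250)),("side",(130,205,180,255))):
    s=D[n];i=cv2.imread(f"pics/a2_{n}_full.png");k=390/(d-c);i=cv2.resize(i[a:b,c:d],None,fx=k,fy=k,interpolation=cv2.INTER_CUBIC)
    def dot(X,col):
        p=(proj(s,X)-[c,a]+.5)*k;cv2.circle(i,tuple(int(round(v)) for v in p),3,col,-1)
    for x in(-.0095,.0095):
        for y in(-.044,.044): dot(o["tool_pos"]+R0@np.array([x,y,-.016]),(255,0,255))
    for x in(-.0065,.0055):
        for y in(-.0655,-.0395): dot(rack(x,y,.046),(255,255,0))
    for x in(-.0305,.0295):
        for y in(-.0825,-.0225): dot(rack(x,y,.018),(0,255,0))
    ims.append(i)
H=max(i.shape[0] for i in ims);ims=[cv2.copyMakeBorder(i,0,H-i.shape[0],0,8,cv2.BORDER_CONSTANT) for i in ims]
cv2.imwrite("pics/a3.png",np.hstack(ims))
```

```text
(no output)
```

View pics/a3.png

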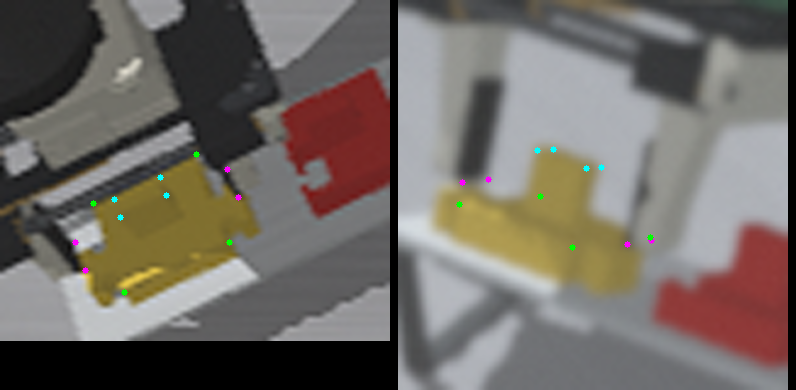

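```bash
python3 -m handwheel '[[0,0,0,0,0,0],[0,0,0,0,0,0],[0,0,0,0,0,0],[0,0,0,0,0,0],[0,0,0,0,0,0],[0,0,0,0,0,0]]' 1
python3 look.py a4 150 250 150 270 130 230 180 280
```

```text
clock: 5.58
tool_pos: [0.5313, 0.2635, 0.0676]
orientation: [-179.9, -26.9, -153.9]
force: [0.0, -0.7, -0.1]
opening: 0.0332
top scale 3.25
side scale 3.9
(390, 796, 3)
```

View pics/a4.png

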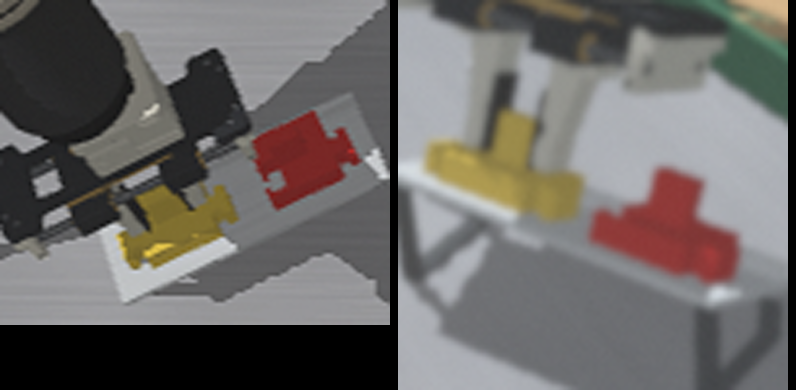

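Opening 33 mm and still closing; give it more time.

```bash
python3 -m handwheel '[[0,0,0,0,0,0],[0,0,0,0,0,0],[0,0,0,0,0,0],[0,0,0,0,0,0]]' 1
python3 -m handwheel '[[0,0,-0.01,0,0,0],[0,0,-0.03,0,0,0],[0,0,-0.06,0,0,0],[0,0,-0.1,0,0,0],[0,0,-0.12,0,0,0],[0,0,-0.12,0,0,0]]'
python3 look.py a5 110 250 130 270 90 230 180 320
```

```text
clock: 6.18
tool_pos: [0.5313, 0.2635, 0.0676]
orientation: [-179.9, -26.9, -153.9]
force: [0.4, 0.2, 0.3]
opening: 0.0257
clock: 6.92
tool_pos: [0.5811, 0.2881, 0.176]
orientation: [-180.0, -26.7, -153.9]
force: [0.4, -0.3, -1.6]
opening: 0.0255
top scale 2.7857142857142856
side scale 2.7857142857142856
(390, 796, 3)
```

View pics/a5.png

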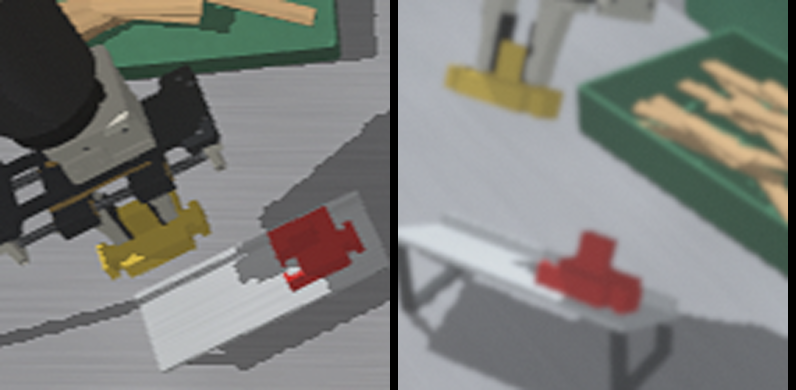

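Run:
```python
from h import *
p=np.array([.5313,.2635,.0676])-RC;print("pick xyh",(p@RX).round(4),(p@RY).round(4),(p@RN).round(4))
print(well(0,-.031,.16))
to(well(0,-.031,.16),down(WY))
```

```text
pick xyh -0.0001 -0.0531 0.0063
[ 0.52099923 -0.24548384  0.2       ]
from [0.5794 0.2874 0.174 ] [-179.97  -26.94 -153.87] F [-0.4 -0.4 -1.1] row [0.2678, -0.4526, 0.1071] [0.62, -0.1551, -2.5891] rows needed 8.586785264353887 14.280352221928219
```

```bash
python3 -m handwheel '[[0.2678,-0.4526,0.107,0.62,-0.155,-2.589],[0.2678,-0.4526,0.107,0.62,-0.155,-2.589],[0.2678,-0.4526,0.107,0.62,-0.155,-2.589],[0.2678,-0.4526,0.107,0.62,-0.155,-2.589],[0.2678,-0.4526,0.107,0.62,-0.155,-2.589],[0.2678,-0.4526,0.107,0.62,-0.155,-2.589],[0.2678,-0.4526,0.107,0.62,-0.155,-2.589],[0.2678,-0.4526,0.107,0.62,-0.155,-2.589]]'
python3 - <<'E'
from h import *
to(well(0,-.031,.16),down(WY));print(ctrl.get_obs()["joint_pos"].round(1))
E
```

```text
clock: 8.02
tool_pos: [0.5244, -0.2066, 0.1979]
orientation: [169.4, -11.0, -66.4]
force: [0.9, -0.4, -0.0]
opening: 0.0256
from [ 0.5244 -0.2066  0.1979] [169.41 -11.04 -66.44] F [ 0.9 -0.4 -0. ] row [0.034, 0.0175, 0.0079] [0.2731, -0.0675, -1.1381] rows needed 0.6250343378884043 6.277634606495649
[  7.8  12.  -21.   14.7 -65.2   7.6]
```

```bash
python3 -m handwheel '[[0.034,0.0175,0.008,0.273,-0.0675,-1.138],[0.034,0.0175,0.008,0.273,-0.0675,-1.138],[0.034,0.0175,0.008,0.273,-0.0675,-1.138],[0.034,0.0175,0.008,0.273,-0.0675,-1.138],[0.034,0.0175,0.008,0.273,-0.0675,-1.138],[0.034,0.0175,0.008,0.273,-0.0675,-1.138],[0.034,0.0175,0.008,0.273,-0.0675,-1.138]]'
python3 - <<'E'
from h import *
to(well(0,-.031,.036),down(WY));print(ctrl.get_obs()["joint_pos"].round(1))
E
```

```text
clock: 8.9
tool_pos: [0.5214, -0.2438, 0.1995]
orientation: [-180.0, 0.0, -2.1]
force: [0.8, -0.1, -1.6]
opening: 0.0256
from [ 0.5214 -0.2438  0.1995] [-1.7997e+02  1.0000e-02 -2.0700e+00] F [ 0.8 -0.1 -1.6] row [-0.0003, 0.0018, 0.1235] [-0.0005, 0.0001, -0.0039] rows needed 1.9760885215946515 0.02090972104234517
[ -5.6  11.8 -13.3  -0.  -65.   93.6]
```

```bash
python3 -m handwheel '[[0,0.0015,0.05,0,0,-0.004],[0,0.0015,0.1,0,0,-0.004],[0,0.0015,0.12,0,0,-0.004],[0,0.0015,0.124,0,0,-0.004],[0,0.0015,0.124,0,0,-0.004]]'
python3 look.py b1 165 275 335 445 265 405 250 420
python3 -c "
from h import *
to(well(0,-.031,.036),down(WY))"
```

```text
clock: 9.52
tool_pos: [0.5226, -0.2453, 0.0768]
orientation: [179.9, -0.1, -2.0]
force: [0.5, -0.7, -0.7]
opening: 0.0258
top scale 3.5454545454545454
side scale 2.2941176470588234
(390, 796, 3)
from [ 0.5234 -0.2454  0.0777] [179.92  -0.2   -1.98] F [ 0.5  0.1 -1. ] row [-0.0024, 0.0001, 0.0017] [0.0013, -0.0035, -0.0023] rows needed 0.04697704603791437 0.023725401047207353
```

View pics/b1.png

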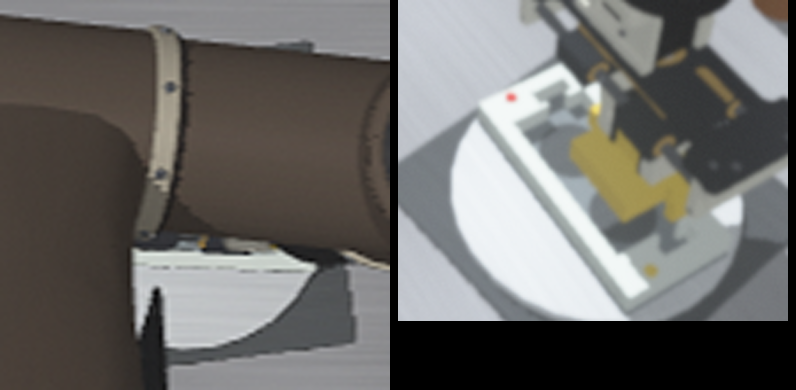

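```bash
cat > chk.py <<'E'
import sys
from h import *
# chk.py out dx dy dz : predicted outline of held cover, side view ; cover centre in tool frame
out=sys.argv[1];dx,dy,col=float(sys.argv[2]),float(sys.argv[3]),sys.argv[4]
s=ctrl.snapshot("side");i=s["img"];o=ctrl.get_obs();cv2.imwrite(f"pics/{out}_full.png",i)
R0=Ro.from_euler("xyz",o["orientation"],degrees=True).as_matrix();print(o["tool_pos"].round(4),o["orientation"].round(2),o["force"].round(1),o["opening"])
def tl(x,y,h): # cover coords(mm from underside) -> world ; tool x=cover x, tool y=-cover y, z=-
    return o["tool_pos"]+R0@np.array([dx+x/1e3,dy-y/1e3,.006-h/1e3])
if col=="y": P=[(-30,-30),(-3,-30),(-3,-30),(3,-30),(3,-38),(-3,-38),(-3,-46),(23,-46),(23,-38),(17,-38),(17,-30),(30,-30),(30,30),(17,30),(17,38),(23,38),(23,46),(-3,46),(-3,38),(3,38),(3,30),(-30,30)]
else: P=[(-30,-30),(1,-30),(1,-26),(-5,-26),(-5,-14),(25,-14),(25,-26),(19,-26),(19,-30),(30,-30),(30,30),(17,30),(17,38),(23,38),(23,46),(-3,46),(-3,38),(3,38),(3,30),(-30,30)]
a,b,c,d=265,405,250,420;k=4.2;i=cv2.resize(i[a:b,c:d],None,fx=k,fy=k,interpolation=cv2.INTER_CUBIC)
for h,cl in((0,(255,0,255)),(18,(255,255,0))):
    q=np.array([(proj(s,tl(x,y,h))-[c,a]+.5)*k for x,y in P]).round().astype(int)
    cv2.polylines(i,[q],True,cl,1)
# well opening
for z in(0,):
    W=[(-32,-63),(1,-63),(1,-67),(-5,-67),(-5,-79),(25,-79),(25,-67),(19,-67),(19,-63),(32,-63),(32,63),(19,63),(19,67),(25,67),(25,79),(-5,79),(-5,67),(1,67),(1,63),(-32,63)]
    q=np.array([(proj(s,well(x/1e3,y/1e3,z))-[c,a]+.5)*k for x,y in W]).round().astype(int);cv2.polylines(i,[q],True,(0,255,0),1)
cv2.imwrite(f"pics/{out}.png",i)
E
python3 chk.py b2 0 0 y
```

```text
[ 0.5234 -0.2454  0.0778] [179.93  -0.22  -1.99] [-0.1  0.3 -1.5] 0.025814060788479275
```

View pics/b2.png

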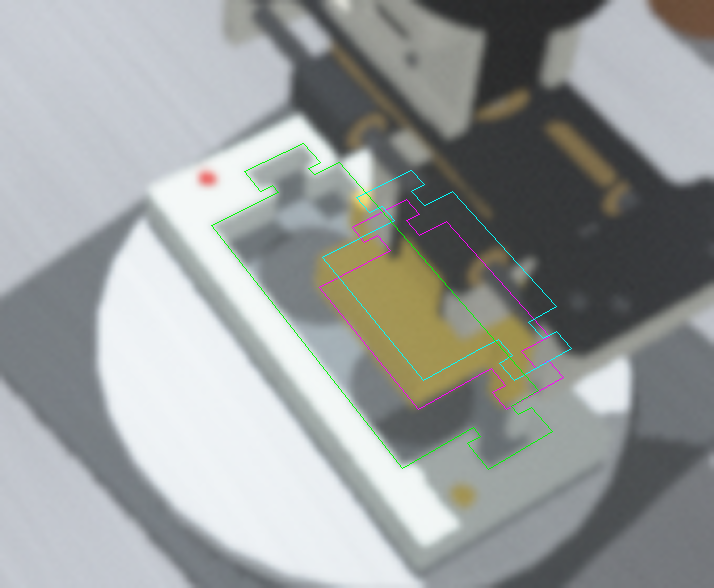

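```bash
python3 -m handwheel '[[-0.002,0,0.008,0,-0.0035,-0.002],[-0.002,0,0.018,0,-0.0035,-0.002],[-0.002,0,0.026,0,-0.0035,-0.002],[-0.002,0,0.026,0,-0.0035,-0.002]]'
python3 chk.py b3 0 0 y
python3 -c "
from h import *
to(well(0,-.031,-.012),down(WY))"
```

```text
clock: 10.18
tool_pos: [0.5201, -0.2452, 0.0495]
orientation: [180.0, 0.2, -1.9]
force: [-0.2, -1.2, -1.2]
opening: 0.0257
[ 0.5205 -0.2453  0.0501] [ 1.7994e+02  1.6000e-01 -1.8800e+00] [-0.7  0.5 -0.7] 0.025727690891799156
from [ 0.5205 -0.2453  0.0501] [ 1.7994e+02  1.6000e-01 -1.8800e+00] F [-0.7  0.5 -0.7] row [0.0005, 0.0001, 0.0221] [0.001, 0.0027, -0.0006] rows needed 0.3533780217095597 0.0159423845360436
```

View pics/b3.png

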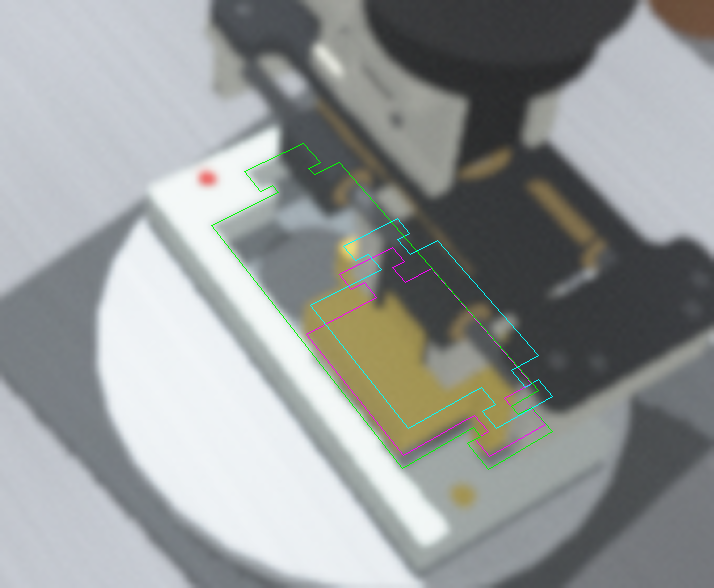

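```bash
python3 -m handwheel '[[0.0005,0,0.002,0,0.002,0],[0.0005,0,0.004,0,0.002,0],[0.0005,0,0.006,0,0.002,0],[0.0005,0,0.008,0,0.002,0],[0.0005,0,0.008,0,0.002,0]]'
```

```text
clock: 10.85
tool_pos: [0.5212, -0.2453, 0.0425]
orientation: [179.9, -0.0, -1.9]
force: [-0.0, 0.2, -1.5]
opening: 0.0258
```

```bash
python3 -m handwheel '[[0,0,0.001,0,0,0],[0,0,0.002,0,0,0],[0,0,0.003,0,0,0],[0,0,0.004,0,0,0],[0,0,0.004,0,0,0]]'
```

```text
clock: 11.48
tool_pos: [0.5212, -0.2453, 0.0385]
orientation: [179.9, -0.0, -1.9]
force: [-0.7, 0.4, -0.3]
opening: 0.0256
```

```bash
python3 -m handwheel '[[0,0,0.002,0,0,0],[0,0,0.004,0,0,0],[0,0,0.006,0,0,0],[0,0,0.006,0,0,0]]'
python3 chk.py b4 0 0 y
```

```text
clock: 11.98
tool_pos: [0.5211, -0.2453, 0.0324]
orientation: [179.9, 0.0, -1.9]
force: [0.0, 0.8, 0.1]
opening: 0.0258
[ 0.5212 -0.2453  0.0325] [ 1.7994e+02 -1.0000e-02 -1.8800e+00] [ 0.7 -0.3 -0.8] 0.025485916905485205
```

View pics/b4.png

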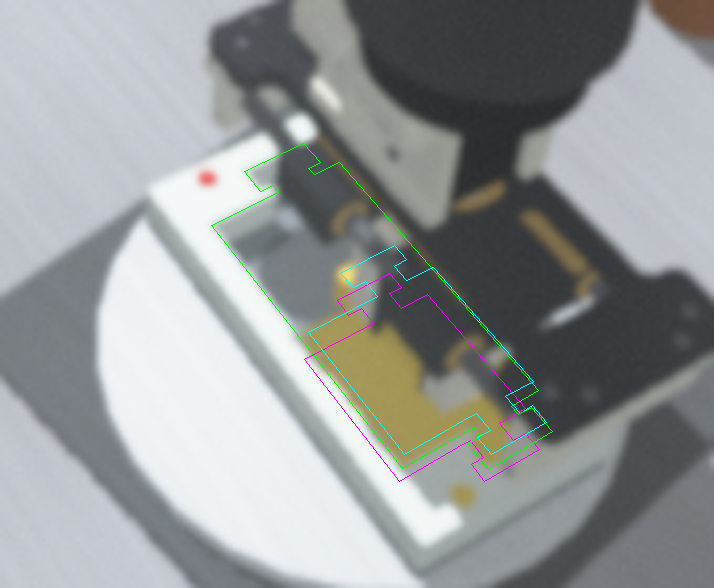

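```bash
python3 -m handwheel '[[0,0,0.001,0,0,0],[0,0,0.002,0,0,0],[0,0,0.003,0,0,0],[0,0,0.003,0,0,0]]'
python3 -m handwheel '[[0,0,0.001,0,0,0],[0,0,0.002,0,0,0],[0,0,0.002,0,0,0]]'
```

```text
clock: 12.52
tool_pos: [0.5212, -0.2453, 0.0296]
orientation: [179.9, -0.0, -1.9]
force: [0.4, -1.0, -1.9]
opening: 0.0257
clock: 12.9
tool_pos: [0.5215, -0.2455, 0.0286]
orientation: [179.9, -0.1, -1.9]
force: [-2.3, 1.0, 7.5]
opening: 0.0256
```

```bash
python3 -m handwheel '[[0,0,-0.001,0,0,0],[0,0,-0.001,0,0,0],[0,0,-0.001,0,0,0],[0,0,-0.001,0,0,0]]' -0.1
python3 -m handwheel '[[0,0,-0.02,0,0,0],[0,0,-0.06,0,0,0],[0,0,-0.11,0,0,0],[0,0,-0.16,0,0,0],[0,0,-0.17,0,0,0]]' -1
python3 look.py c1 165 275 335 445 265 405 250 420
```

```text
clock: 13.4
tool_pos: [0.5212, -0.2454, 0.0285]
orientation: [179.9, -0.0, -1.9]
force: [0.7, -0.1, -0.7]
opening: 0.0473
clock: 14.02
tool_pos: [0.5231, -0.2457, 0.2027]
orientation: [179.9, -0.4, -1.9]
force: [-0.4, -0.6, -0.5]
opening: 0.0867
top scale 3.5454545454545454
side scale 2.2941176470588234
(390, 796, 3)
```

View pics/c1.png

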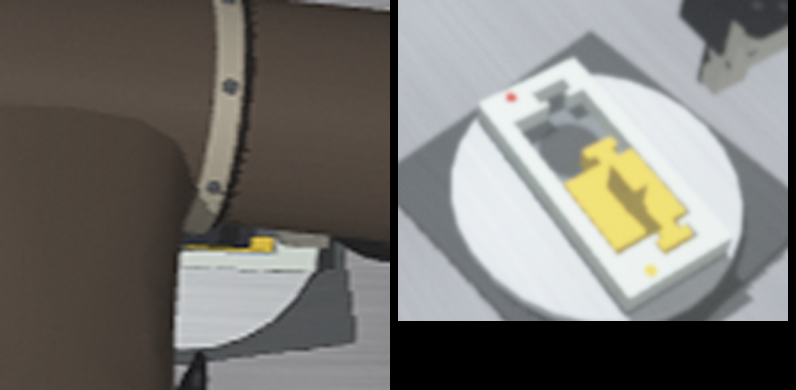

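```bash
python3 -c "
from h import *
to(rack(0,.053,.14),RG)"
```

```text
from [ 0.5218 -0.2452  0.2   ] [179.93  -0.18  -1.89] F [-0.  -0.7 -1. ] row [0.0958, -0.4435, 0.0129] [-0.6235, 0.1519, 2.588] rows needed 7.261980630957545 14.27770664062562
```

```bash
python3 -m handwheel '[[0.0958,-0.4435,0,-0.6235,0.152,2.588],[0.0958,-0.4435,0,-0.6235,0.152,2.588],[0.0958,-0.4435,0,-0.6235,0.152,2.588],[0.0958,-0.4435,0,-0.6235,0.152,2.588],[0.0958,-0.4435,0,-0.6235,0.152,2.588],[0.0958,-0.4435,0,-0.6235,0.152,2.588],[0.0958,-0.4435,0,-0.6235,0.152,2.588],[0.0958,-0.4435,0,-0.6235,0.152,2.588]]'
python3 -c "
from h import *
to(rack(0,.053,.14),RG)"
```

```text
clock: 15.12
tool_pos: [0.6295, 0.1912, 0.1962]
orientation: [168.7, -13.4, -76.2]
force: [1.8, 0.2, -0.4]
opening: 0.0873
from [0.6295 0.1912 0.1962] [168.7  -13.4  -76.25] F [ 1.8  0.2 -0.4] row [-0.0049, -0.0051, 0.0076] [-0.299, 0.0719, 1.2798] rows needed 0.1656567027457314 7.0479363286017245
```

```bash
python3 -m handwheel '[[-0.005,-0.005,0.0076,-0.299,0.072,1.28],[-0.005,-0.005,0.0076,-0.299,0.072,1.28],[-0.005,-0.005,0.0076,-0.299,0.072,1.28],[-0.005,-0.005,0.0076,-0.299,0.072,1.28],[-0.005,-0.005,0.0076,-0.299,0.072,1.28],[-0.005,-0.005,0.0076,-0.299,0.072,1.28],[-0.005,-0.005,0.0076,-0.299,0.072,1.28],[-0.005,-0.005,0.0076,-0.299,0.072,1.28]]'
python3 -c "
from h import *
to(rack(0,.053,.0065),RG)"
```

```text
clock: 16.12
tool_pos: [0.6326, 0.1922, 0.1863]
orientation: [179.8, -26.9, -153.6]
force: [-0.4, 0.8, -0.1]
opening: 0.0877
from [0.6326 0.1922 0.1863] [ 179.84  -26.95 -153.57] F [-0.4  0.8 -0.1] row [-0.0005, 0.0025, 0.1327] [0.0002, -0.0003, 0.0051] rows needed 2.1236234613039637 0.027648473004197014
```

```bash
python3 -m handwheel '[[0,0.002,0.04,0,0,0.005],[0,0.002,0.08,0,0,0.005],[0,0.002,0.1,0,0,0.005],[0,0.002,0.11,0,0,0.005],[0,0.002,0.11,0,0,0.005]]'
python3 look.py d1 150 250 170 290 130 230 190 290
python3 -c "
from h import *
to(rack(0,.053,.0065),RG)"
```

```text
clock: 16.75
tool_pos: [0.5871, 0.173, 0.0902]
orientation: [180.0, -26.8, -153.7]
force: [0.6, 0.6, -0.3]
opening: 0.0878
top scale 3.25
side scale 3.9
(390, 796, 3)
from [0.5882 0.1734 0.0913] [-179.99  -26.67 -153.78] F [-0.4  0.7  1.4] row [-0.0003, -0.0001, 0.0261] [-0.0011, 0.0045, 0.0018] rows needed 0.4183063438096567 0.026570510316627546
```

View pics/d1.png

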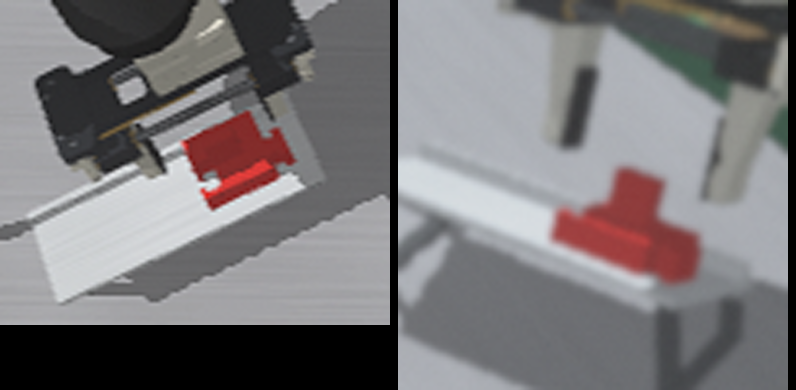

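```bash
python3 -m handwheel '[[0,0,0.01,0,0.003,0],[0,0,0.018,0,0.003,0],[0,0,0.023,0,0.003,0],[0,0,0.026,0,0.003,0],[0,0,0.026,0,0.003,0],[0,0,0.026,0,0.003,0]]'
python3 -c "
from h import *
to(rack(0,.053,.0065),RG)"
```

```text
clock: 17.6
tool_pos: [0.5772, 0.1679, 0.0676]
orientation: [-180.0, -26.9, -153.9]
force: [0.3, 0.9, -1.3]
opening: 0.0878
from [0.5772 0.1679 0.0676] [-179.98  -26.9  -153.86] F [ 0.3  0.9 -1.3] row [-0.0006, -0.0001, -0.0005] [-0.0006, 0.0006, 0.0006] rows needed 0.012927346360542671 0.005379438950119053
```

```bash
python3 -m handwheel '[[0,0,0,0,0,0],[0,0,0,0,0,0],[0,0,0,0,0,0],[0,0,0,0,0,0],[0,0,0,0,0,0],[0,0,0,0,0,0],[0,0,0,0,0,0],[0,0,0,0,0,0]]' 1
python3 -m handwheel '[[0,0,0,0,0,0],[0,0,0,0,0,0]]' 1
python3 -c "
from h import *
p=ctrl.get_obs()['tool_pos']-RC;print((p@RX).round(4),(p@RY).round(4),(p@RN).round(4))"
python3 -m handwheel '[[0,0,-0.01,0,0,0],[0,0,-0.03,0,0,0],[0,0,-0.06,0,0,0],[0,0,-0.1,0,0,0],[0,0,-0.14,0,0,0],[0,0,-0.14,0,0,0]]'
python3 look.py d2 110 250 150 290 90 230 180 320
python3 -c "
from h import *
to(well(0,.031,.16),down(WY))"
```

```text
clock: 18.6
tool_pos: [0.577, 0.1679, 0.0675]
orientation: [-180.0, -26.9, -153.9]
force: [0.2, -1.0, 0.3]
opening: 0.0258
clock: 18.85
tool_pos: [0.577, 0.1679, 0.0675]
orientation: [-180.0, -26.9, -153.9]
force: [0.2, 0.2, -0.3]
opening: 0.0258
0.0008 0.0529 0.0058
clock: 19.6
tool_pos: [0.6363, 0.1967, 0.1955]
orientation: [-180.0, -26.6, -153.9]
force: [-0.1, 0.3, -0.9]
opening: 0.0254
top scale 2.7857142857142856
side scale 2.7857142857142856
(390, 796, 3)
from [0.6339 0.196  0.1923] [ 179.98  -26.89 -153.86] F [-0.3  0.4 -1.8] row [0.2414, -0.2919, 0.1137] [0.6191, -0.1539, -2.5894] rows needed 6.32802494952229 14.280324290550794
```

View pics/d2.png

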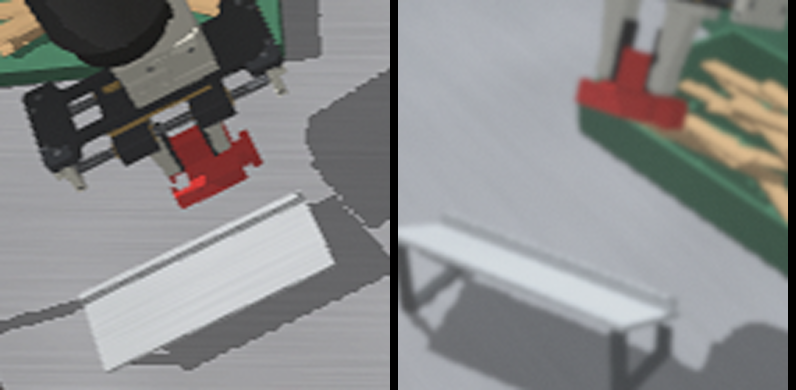

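```bash
python3 -m handwheel '[[0.2414,-0.2919,0.11,0.619,-0.154,-2.589],[0.2414,-0.2919,0.11,0.619,-0.154,-2.589],[0.2414,-0.2919,0.11,0.619,-0.154,-2.589],[0.2414,-0.2919,0.11,0.619,-0.154,-2.589],[0.2414,-0.2919,0.11,0.619,-0.154,-2.589],[0.2414,-0.2919,0.11,0.619,-0.154,-2.589],[0.2414,-0.2919,0.11,0.619,-0.154,-2.589],[0.2414,-0.2919,0.11,0.619,-0.154,-2.589]]'
python3 -c "
from h import *
to(well(.0005,.031,.16),down(WY))"
```

```text
clock: 20.7
tool_pos: [0.5223, -0.1846, 0.2029]
orientation: [169.4, -10.9, -65.9]
force: [0.7, 0.9, -0.9]
opening: 0.026
from [ 0.5223 -0.1846  0.2029] [169.36 -10.87 -65.91] F [ 0.7  0.9 -0.9] row [-0.001, -0.002, 0.0025] [0.2715, -0.0656, -1.1288] rows needed 0.05351966121266447 6.22671594041431
```

```bash
python3 -m handwheel '[[-0.001,-0.002,0.0025,0.2715,-0.0656,-1.129],[-0.001,-0.002,0.0025,0.2715,-0.0656,-1.129],[-0.001,-0.002,0.0025,0.2715,-0.0656,-1.129],[-0.001,-0.002,0.0025,0.2715,-0.0656,-1.129],[-0.001,-0.002,0.0025,0.2715,-0.0656,-1.129],[-0.001,-0.002,0.0025,0.2715,-0.0656,-1.129],[-0.001,-0.002,0.0025,0.2715,-0.0656,-1.129],[-0.001,-0.002,0.0025,0.2715,-0.0656,-1.129]]'
python3 -c "
from h import *
to(well(.0005,.031,.036),down(WY))"
```

```text
clock: 21.7
tool_pos: [0.5248, -0.1822, 0.1998]
orientation: [179.9, -0.0, -2.1]
force: [-0.2, -0.0, -1.2]
opening: 0.0257
from [ 0.5248 -0.1822  0.1998] [ 1.7995e+02 -2.0000e-02 -2.1200e+00] F [-0.2 -0.  -1.2] row [-0.0013, 0.0013, 0.1238] [0.001, -0.0004, -0.0047] rows needed 1.9810001607170296 0.025985600757138547
```

```bash
python3 -m handwheel '[[-0.001,0.001,0.05,0,0,-0.0045],[-0.001,0.001,0.1,0,0,-0.0045],[-0.001,0.001,0.12,0,0,-0.0045],[-0.001,0.001,0.124,0,0,-0.0045],[-0.001,0.001,0.13,0,0,-0.0045],[-0.001,0.001,0.13,0,0,-0.0045],[-0.001,0.001,0.13,0,0,-0.0045]]'
python3 chk.py e1 0 0 r
python3 -c "
from h import *
to(well(.0005,.031,-.012),down(WY))"
```

```text
clock: 22.58
tool_pos: [0.5255, -0.1831, 0.0715]
orientation: [179.9, -0.2, -1.8]
force: [-0.2, -0.5, -1.2]
opening: 0.0256
[ 0.5254 -0.1831  0.0714] [179.94  -0.19  -1.8 ] [ 0.3  1.1 -0.5] 0.025984220265493223
from [ 0.5254 -0.1831  0.0714] [179.94  -0.19  -1.8 ] F [ 0.3  1.1 -0.5] row [-0.0021, 0.0005, 0.0434] [0.0011, -0.0034, 0.0009] rows needed 0.6947840588731604 0.019531859525307387
```

View pics/e1.png

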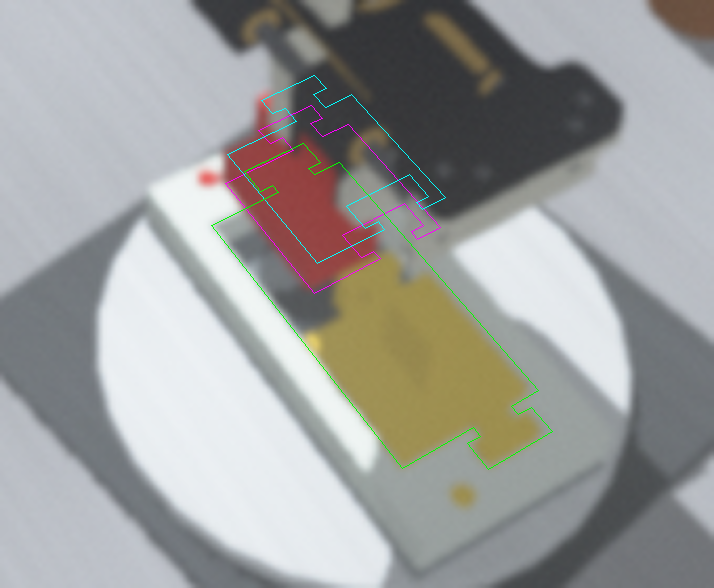

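```bash
python3 -m handwheel '[[-0.002,0.0005,0.006,0,-0.0034,0],[-0.002,0.0005,0.014,0,-0.0034,0],[-0.002,0.0005,0.02,0,-0.0034,0],[-0.002,0.0005,0.022,0,-0.0034,0],[-0.002,0.0005,0.022,0,-0.0034,0]]'
python3 chk.py e2 0 0 r
python3 -c "
from h import *
to(well(.0005,.031,-.012),down(WY))"
```

```text
clock: 23.25
tool_pos: [0.5229, -0.1836, 0.0483]
orientation: [179.9, 0.1, -1.8]
force: [0.2, -0.9, -0.2]
opening: 0.0258
[ 0.5231 -0.1836  0.0486] [ 1.7993e+02  9.0000e-02 -1.7900e+00] [-0.   0.8 -1. ] 0.025994920944809978
from [ 0.5231 -0.1836  0.0486] [ 1.7993e+02  9.0000e-02 -1.7900e+00] F [-0.   0.8 -1. ] row [0.0005, -0.0001, 0.0206] [0.0012, 0.0015, 0.0011] rows needed 0.3290107865175985 0.011675130788275546
```

View pics/e2.png

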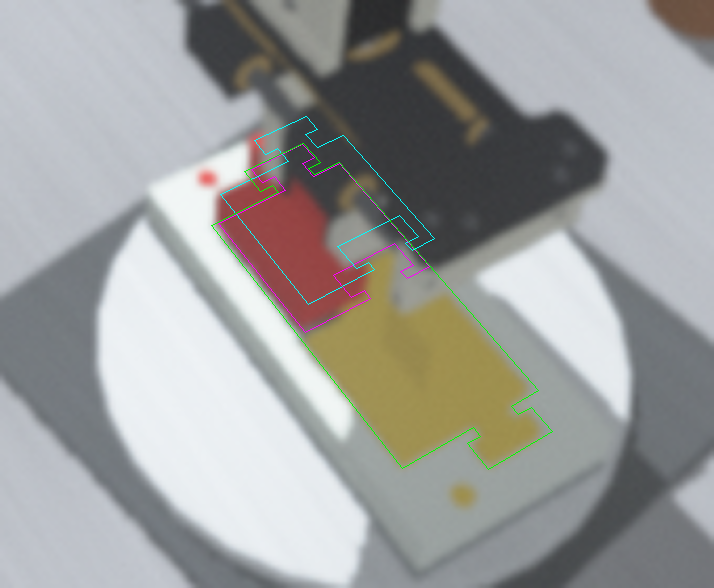

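```bash
python3 -m handwheel '[[0.0005,0,0.002,0,0.001,0.001],[0.0005,0,0.004,0,0.001,0.001],[0.0005,0,0.006,0,0.001,0.001],[0.0005,0,0.006,0,0.001,0.001]]'
python3 -m handwheel '[[0,0,0.001,0,0,0],[0,0,0.002,0,0,0],[0,0,0.003,0,0,0],[0,0,0.003,0,0,0]]'
```

```text
clock: 23.8
tool_pos: [0.5234, -0.1836, 0.0424]
orientation: [179.9, 0.0, -1.9]
force: [0.1, -0.6, -2.5]
opening: 0.0254
clock: 24.3
tool_pos: [0.5234, -0.1836, 0.0395]
orientation: [179.9, 0.0, -1.9]
force: [-0.4, -1.2, -0.6]
opening: 0.0257
```

```bash
python3 -m handwheel '[[0,0,0.001,0,0,0],[0,0,0.002,0,0,0],[0,0,0.003,0,0,0],[0,0,0.004,0,0,0],[0,0,0.004,0,0,0]]'
python3 -m handwheel '[[0,0,0.001,0,0,0],[0,0,0.002,0,0,0],[0,0,0.003,0,0,0],[0,0,0.004,0,0,0],[0,0,0.005,0,0,0],[0,0,0.005,0,0,0]]'
```

```text
clock: 24.92
tool_pos: [0.5234, -0.1836, 0.0355]
orientation: [179.9, 0.0, -1.9]
force: [0.5, 1.0, -1.3]
opening: 0.026
clock: 25.68
tool_pos: [0.5234, -0.1836, 0.0305]
orientation: [179.9, 0.0, -1.9]
force: [0.2, -0.2, -2.1]
opening: 0.0255
```

```bash
python3 -m handwheel '[[0,0,0.001,0,0,0],[0,0,0.002,0,0,0],[0,0,0.002,0,0,0]]'
python3 -m handwheel '[[0,0,0.001,0,0,0],[0,0,0.0015,0,0,0],[0,0,0.0015,0,0,0]]'
python3 chk.py e3 0 0 r
```

```text
clock: 26.05
tool_pos: [0.5234, -0.1836, 0.0285]
orientation: [179.9, 0.0, -1.9]
force: [0.3, -0.3, -0.4]
opening: 0.0261
clock: 26.42
tool_pos: [0.5236, -0.1837, 0.0282]
orientation: [179.9, -0.0, -1.8]
force: [-4.1, 1.9, 10.2]
opening: 0.0258
[ 0.5236 -0.1837  0.0281] [ 1.7992e+02 -1.0000e-02 -1.8300e+00] [-3.7  1.3 10.8] 0.02551593629051415
```

View pics/e3.png

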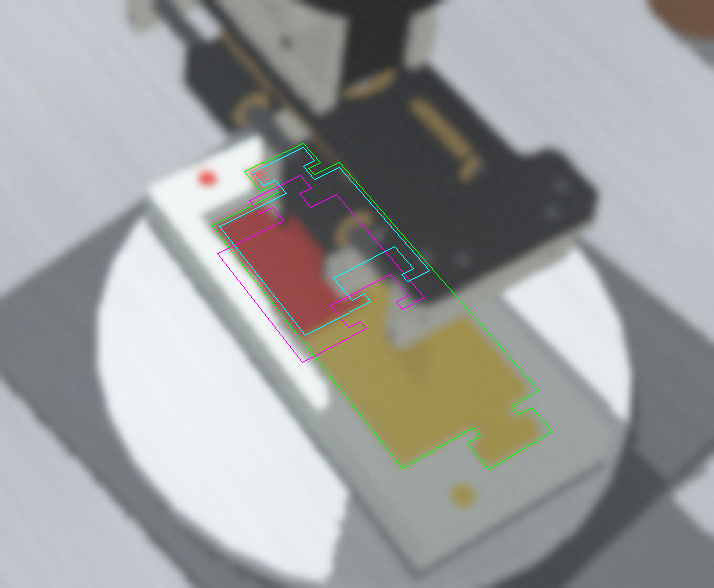

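```bash
python3 -m handwheel '[[0,0,-0.001,0,0,0],[0,0,-0.001,0,0,0],[0,0,-0.001,0,0,0],[0,0,-0.001,0,0,0]]' 0.15
python3 -m handwheel '[[0,0,-0.02,0,0,0],[0,0,-0.06,0,0,0],[0,0,-0.11,0,0,0],[0,0,-0.16,0,0,0],[0,0,-0.2,0,0,0],[-0.05,0,-0.2,0,0,0],[-0.1,0,-0.2,0,0,0],[-0.1,0,-0.2,0,0,0]]'
python3 look.py f1 165 275 335 445 265 405 250 420
```

```text
clock: 26.98
tool_pos: [0.5235, -0.1836, 0.028]
orientation: [179.9, 0.0, -1.9]
force: [0.2, -0.0, 0.0]
opening: 0.0373
clock: 27.98
tool_pos: [0.4208, -0.18, 0.2287]
orientation: [180.0, -0.0, -1.9]
force: [0.5, 0.9, 0.5]
opening: 0.0371
top scale 3.5454545454545454
side scale 2.2941176470588234
(390, 796, 3)
```

View pics/f1.png

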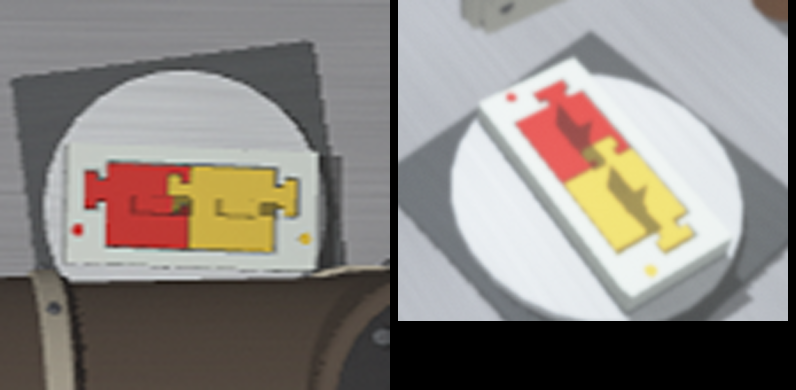

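Run:
```python
import cv2,numpy as np
from plant import ctrl
a=cv2.imread("pics/side0.png").astype(int);b=cv2.imread("pics/f1_side_full.png").astype(int)
for n,(r,c) in dict(bottle=((205,275),(405,440)),shaker=((182,235),(360,395)),tub=((268,310),(178,220))).items():
    A=a[r[0]:r[1],c[0]:c[1]];B=b[r[0]:r[1],c[0]:c[1]];print(n,"changed px frac",(abs(A-B).max(2)>40).mean().round(3))
o=ctrl.get_obs();print(o["clock"],o["force"].round(1),abs(o["qvel"]).max().round(2))
```

```text
bottle changed px frac 0.0
shaker changed px frac 0.0
tub changed px frac 0.0
28.075 [ 0.7 -0.3  0.5] 1.85
```

View pics/f1_side_full.png

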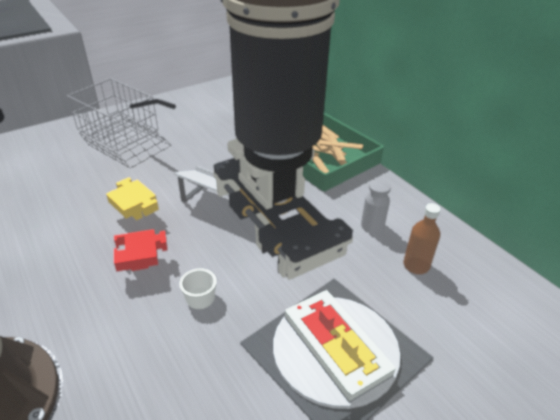

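The side view shows both covers flush around (335,340), the gripper clear above the counter, and the bottle, shaker and tub unchanged. I'm handing the job in.

```bash
python3 -m handwheel '[[0,0,0,0,0,0],[0,0,0,0,0,0],[0,0,0,0,0,0]]'; python3 -c "
from plant import ctrl
print(ctrl.close_job())"
```

```text
clock: 28.45
tool_pos: [0.4239, -0.1801, 0.2277]
orientation: [179.9, 0.1, -1.9]
force: [-0.4, 0.4, -0.0]
opening: 0.0373
the job is handed in; nothing more can be done
None
```

I took the yellow and then the red cover from the rack, fitted them into the well at their own dots with the tabs interlocked, let go, and handed in at 28.5 s; no verdict was reported.

- **Turn of the block:** The cameras put the block at about -1.9° and the base plate at about +7.7°, so the turntable is about 9.6° askew. Both covers went straight down at that angle and met the floor at the expected depth, with 8 to 11 N. I did not need to search with small turns.
- **Last checks:** Both views show the two covers flush, each at its own dot, with the tabs interlocked. The bottle, shaker and tub have not changed in the side view. The gripper is clear of everything and the wrist force is about 0. I judged flush and level by eye and from the depth of floor contact, not with a separate measurement of the released covers.
- **One disagreement:** The cameras showed the fingertips about 16 mm behind the reported TCP, while `ctrl.tip_extent` says 17 mm ahead. I went by the pictures and moved about 33 mm further along the tool at the rack and the well. The grasps and the floor contacts agreed with that.

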